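Sort the slide-hammer heads by weight

TASK

Draw the locking rod out of the rack by its handle and lay it in the two open notches along the side of the rack, handle on the same side as before. Then take out the three look-alike slide-hammer heads one at a time, lifting each for a moment to feel its weight, and stand each upright in its own place: the solid (heaviest) one in the long tray, the cored (middle) one in the square tray, the hollow (lightest) one in the round dish. Leave the other things on the table where they are.

Things in the scene. Friction and masses are not known exactly. Their poses are not given: they have to be found in the camera images.
- rack: fixed grey rack. Origin on the table under the middle head, y along the row of heads, z up. Floor 8 mm high; heads stand on it at y = -58, 0, +58 mm between lips 22 mm high (above the table). End plates centred at y = -92 and +92 mm: 10 mm thick, x -30 to +30 mm, 105 mm high, the rod running through a bore in each. Low arms on the +x side carry the notches
- bore (a point): middle of the bore in the rack's +y end plate (rack x 0, y 92 mm, 88 mm above the table). The bores are 13 mm square, with floors 81.5 mm above the table; the like one at y = -92 mm. To free the rod pull it straight along the rack's +y for at least 240 mm
- notch_mid (a point): midway between the two parking notches (rack x 85 mm, y 0) at the height of their floors, 42 mm above the table. The open-topped notches are in arms in line with the end plates (y -92 and +92 mm, 10 mm thick, reaching to x 106 mm, tops 64 mm high), 18 mm wide, centred at x 85 mm. Parked, the rod's axis is about 46 mm above the table and parallel to the row
- rod: locking rod, loose, 130 g: steel bar 8 mm in diameter with a pale wooden round handle 20 mm in diameter, 40 mm long. Origin at the handle's centre; its y axis is the rod's axis, handle at +y. At the start it lies in both bores just above the heads, axis 86 mm above the table, handle outside the +y plate. Parked: same way round, origin 120 to 155 mm along the rack's y
- rod_tip (a point): free end of the rod, on its axis, 257 mm from its origin towards its -y
- head_a: one of three steel slide-hammer heads that look exactly alike: upright closed cylinder 42 mm in diameter, 70 mm high, origin at the centre of its underside, z up along its axis. Inside it is either hollow (about 0.22 kg), cored (about 0.46 kg) or solid (about 0.75 kg), one of each kind (each within 10 percent); only its weight tells which, and it changes from run to run
- head_b: one of three steel slide-hammer heads that look exactly alike: upright closed cylinder 42 mm in diameter, 70 mm high, origin at the centre of its underside, z up along its axis. Inside it is either hollow (about 0.22 kg), cored (about 0.46 kg) or solid (about 0.75 kg), one of each kind (each within 10 percent); only its weight tells which, and it changes from run to run
- head_c: one of three steel slide-hammer heads that look exactly alike: upright closed cylinder 42 mm in diameter, 70 mm high, origin at the centre of its underside, z up along its axis. Inside it is either hollow (about 0.22 kg), cored (about 0.46 kg) or solid (about 0.75 kg), one of each kind (each within 10 percent); only its weight tells which, and it changes from run to run
- long_tray: fixed long rectangular aluminium tray, 165 (its x) by 72 mm, 26 mm high, walls 4 mm, floor 4 mm thick; origin at the centre of its underside. For the solid head
- square_tray: fixed square aluminium tray, 110 by 110 mm, 26 mm high, walls 4 mm, floor 4 mm thick; origin at the centre of its underside. For the cored head
- round_dish: fixed round aluminium dish, 120 mm across, 26 mm high, wall 4 mm, floor 4 mm thick; origin at the centre of its underside. For the hollow head
- screwdriver: screwdriver lying on the near side, between rack and trays, about 200 mm long; loose, not part of the job, to be left alone
- wrench: open-ended spanner lying beyond the rack and trays; loose, not part of the job, to be left alone
- sanding_block: cork sanding block 70 x 125 x 35 mm, to the right of the rack; loose, not part of the job, to be left alone
- tape_roll: roll of paper tape lying flat, 90 mm across, 25 mm high; loose, not part of the job, to be left alone
- spray_can: standing spray can 56 mm across, 150 mm high; loose, not part of the job, to be left alone
- putty_box: small carton 90 x 60 x 40 mm; loose, not part of the job, to be left alone
- suction_foot: rubber foot 44 mm across with an upright steel stud, 42 mm high in all; loose, not part of the job, to be left alone
Not all that is in view belongs to the job. What is shaped like the head_c but turquoise is not meant. Leave any yellow look-alike of the head_a alone.

How it is judged:
By the outcome, as a careful person would: the job done as asked, in the order asked, and still so for the second after the job is handed in, with the robot touching nothing.
It also fails if it takes over 72 s, if anything falls off the work surface, if the arm or the gripper's body presses on something with over 40 N, if the wrist force passes 120 N, or if a joint passes its speed limit or range.

ROBOT

A 6-joint arm with a two-finger parallel gripper is mounted at the origin on the work surface. World frame = base frame: x ahead of the robot, y to its left, z up, the work surface at z = 0. Lengths are in m, angles in degrees, forces in N, time in s.
With the tool pointing down it reaches from about 0.4 to 0.825 m from the base axis. Payload 7 kg.
Tool frame: the origin (TCP) lies at the very end of the fingers, on their centre line; the grasp point (between the pads) lies 19 mm behind it (ctrl.grasp_offset is the distance from the TCP to the grasp point, in m); z points along the fingers, y is the line along which they close (so a half turn about z gives the same grasp; the last joint's range is limited). The gripper opens to 88 mm and grips with 3 to 60 N. Pads are 19 mm wide; open, the fingers measure 130 mm over their backs; the gripper's body (78 mm by 193 mm) begins 47 mm behind the grasp point.
Start: joints at [-48.753, 20.546, 0.682, 0, -70.136, -16.507], TCP at [0.282, -0.613, 0.2] pointing down, gripper open.
Joint ranges: [-176.03, 176.03], [-82.01, 121.73], [-58.28, 71.71], [-173.87, 95.51], [-174.79, -0.11], [-173.66, 173.66]. Speed limits (degrees/s): [136.94, 136.94, 172.46, 180, 180, 180].

INTERFACE

Orientations are given as [roll, pitch, yaw] about the fixed x, y, z axes, in that order (R = Rz(yaw) Ry(pitch) Rx(roll)).
In Python, from plant import ctrl gives the robot as it stands. The module is installed in compiled form; this text tells all that it offers.
- The arm moves only by the tool jog_arm, never from a script. Its argument "plan" is a list that holds one entry, the list of rows, each a list of 7 numbers: the opening, from 0 (shut) to 1 (fully open), then the shift along the tool's x, y, z in m, then the turn, a rotation vector about the tool's x, y, z in degrees. A call has 1 to 20 rows; each row is the pose to reach, as a shift and turn from the pose commanded when the call began, along the tool's axes at that moment; what a row does not reach only later rows make up. A row lasts 1/8 s, in which the tool goes at most 62.5 mm and 10.7 degrees, less where a joint would pass 70% of its speed; a pose out of reach is approached as far as the arm can. A call with a gripper value outside its range is refused whole. The fingers move at their own pace and stop on an object; the grip force is fixed at half the most. Time passes only in rows, so rows that repeat a pose let the fingers close. It gives the time, the measured TCP pose, the force, the opening and the grip force at its end, in the units of the state.
- ctrl.get_obs(): the state, without advancing time (a new reading comes with each control period).
- ctrl.snapshot(name): name is "scene" or "side" or "wrist"; returns a dict with "image" (384x512x3 uint8, red, green, blue), "vertical_fov" (degrees; the focal length in pixels is half the picture's height over the tangent of half this angle, whatever the lens; pixels are square), "cx", "cy" (the principal point, pixels), "R" (3x3) and "t" (3): a world point X has camera coordinates R X + t; the wrist camera has in their place "T_tool_cam" (4x4, takes a point from camera to tool coordinates, whose origin is the TCP and whose axes are the flange's). Camera axes: x right, y down, z forward; pixel columns grow to the right and rows downward; lengths in m; the calibration is good to about 2 mm. A picture is of the moment at which its call begins: read the wrist's pose just before it. There is no depth.
- ctrl.close_job(): hands the job in; it is judged then, once.
The state is a dict: "clock": time; "joint_pos": joint angles; "qvel": joint speeds; "tau": joint torques, N m; "tool_pos": TCP position; "orientation": TCP orientation; "force": force on the tool from outside, world axes, zero at the start; "moment": the same for the moment, N m; "opening": finger opening in m; "gripper_force": force on a finger pad.
Only numpy, scipy, OpenCV 4.12 (cv2) and the standard library are available. Lean on these libraries where they do the work, as an engineer would, in place of code of your own. Each camera call takes 0.05 s, during which the arm holds its last target. There are 200 camera calls.

## Working session

There is one attempt and no reset: what is moved stays moved. The work goes in short steps, Python scripts to look and compute and a tool call to move; the robot and the scene stay as the last step left them, time stands still between calls to the robot, and variables do not carry over. Pictures are saved under pics/ and viewed, at most 10 in all, crops included, and the job is handed in when it is done.

Besides the shell and the picture viewer there is one more tool, called after "Emit:" as name([rows], argument=value, ...), one row to a line, values as JSON. jog_arm: Moves the arm, as the interface text tells. Its arguments: {"type":"object","properties":{"plan":{"type":"array","items":{"type":"array","items":{"type":"array","items":{"type":"number"}}}}},"required":["plan"]}

```bash
mkdir -p pics; cat > h.py <<'E'
import numpy as np, cv2
from plant import ctrl
from scipy.spatial.transform import Rotation as Ro
def snap(n,f=None):
    o=ctrl.get_obs(); s=ctrl.snapshot(n); im=s["image"]
    if f: cv2.imwrite('pics/'+f,im[:,:,::-1])
    if n=="wrist":
        Rt=Ro.from_euler('xyz',o["orientation"],degrees=True).as_matrix()
        T=np.array(s["T_tool_cam"]); Rc=Rt@T[:3,:3]; c=Rt@T[:3,3]+np.array(o["tool_pos"])
        s["R"]=Rc.T; s["t"]=-Rc.T@c
    s["R"]=np.array(s["R"]); s["t"]=np.array(s["t"])
    s["f"]=im.shape[0]/2/np.tan(np.radians(s["vertical_fov"]/2))
    return s
def ray(s,u,v):
    d=s["R"].T@np.array([(u-s["cx"])/s["f"],(v-s["cy"])/s["f"],1.]); return -s["R"].T@s["t"],d
def onz(s,u,v,z):
    c,d=ray(s,u,v); return c+d*(z-c[2])/d[2]
def proj(s,X):
    p=s["R"]@np.array(X)+s["t"]; return [s["cx"]+s["f"]*p[0]/p[2],s["cy"]+s["f"]*p[1]/p[2]]
E
python3 - <<'E'
from h import *
a=snap("scene","sc.png"); b=snap("side","si.png")
for s in(a,b): print((-s["R"].T@s["t"]).round(3),s["f"],s["cx"],s["cy"])
print({k:(np.round(v,3) if not isinstance(v,dict) else v) for k,v in ctrl.get_obs().items()})
for n in("sc","si"):
    i=cv2.imread(f'pics/{n}.png'); cv2.imwrite(f'pics/{n}2.png',cv2.resize(i,(800,600),interpolation=cv2.INTER_CUBIC))
E
```

```text
[ 1.252 -0.018  0.71 ] 365.5762093490633 255.14161710820332 197.12038250092118
[0.097 1.091 0.83 ] 465.60361031325453 249.3051247392959 191.5418411302976
{'clock': np.float64(0.1), 'joint_pos': array([-4.8755e+01,  2.0588e+01,  6.4000e-01, -1.8000e-02, -7.0135e+01,
       -1.6506e+01]), 'qvel': array([0.007, 0.003, 0.141, 0.062, 0.038, 0.075]), 'tau': array([-1.0000e-03, -5.8417e+01,  2.9375e+01,  7.0160e+00,  1.0000e-02,
       -0.0000e+00]), 'tool_pos': array([ 0.282, -0.613,  0.199]), 'orientation': array([ 1.79915e+02, -7.00000e-03, -1.55267e+02]), 'force': array([-0.599, -0.509,  1.069]), 'moment': array([ 0.045,  0.012, -0.043]), 'gripper_force': np.float64(0.0), 'opening': np.float64(0.088)}
```

View pics/sc2.png

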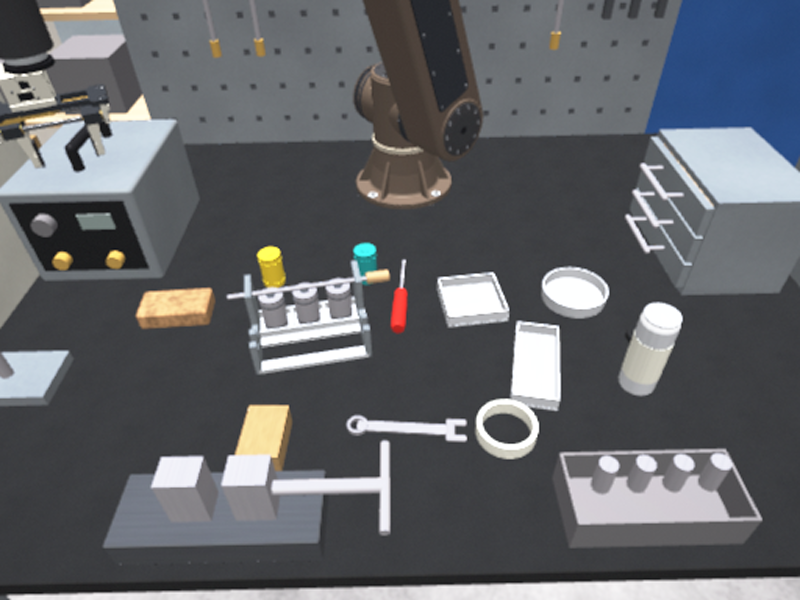

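View pics/si2.png

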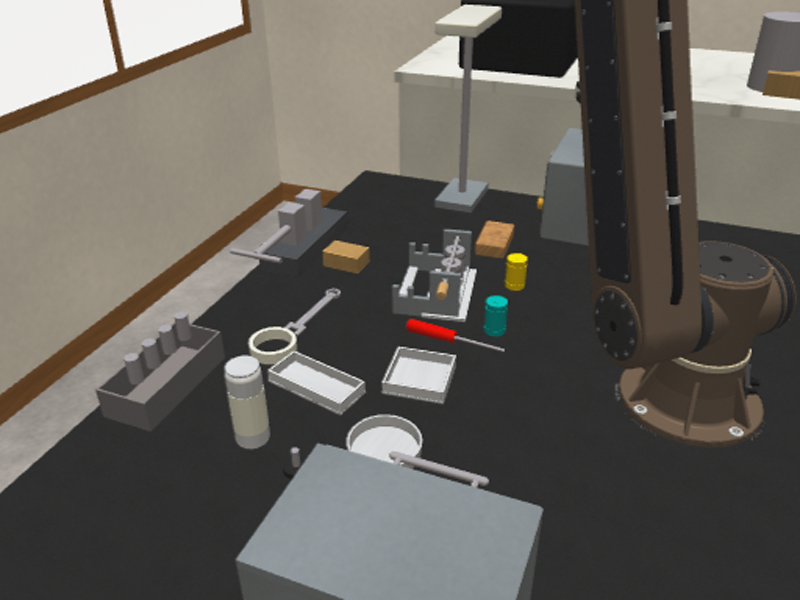

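Both views show the rack at (305,310) in the scene picture, with the notch arms toward the camera (+x) and the pale handle at (377,276) on the +y side. Possible heads:
- Three grey cylinders in the rack at (272,305), (306,300) and (339,297). These are the right ones.
- The yellow (270,267) and turquoise (365,258) look-alikes. Not meant.
- Grey pegs in the box at (605,473) and onwards. Not meant.

For the rod I choose the pale handle in the rack, not the T-bar at (330,486).

```bash
python3 - <<'E'
from h import *
i=cv2.imread('pics/sc.png')[150:245,140:260]
cv2.imwrite('pics/c1.png',cv2.resize(i,None,fx=6,fy=6,interpolation=cv2.INTER_CUBIC))
s=snap("scene"); b=snap("side")
# trays: bright low-sat blobs
for n,S,roi in(("scene",s,(160,270,270,400)),("side",b,(210,310,150,300))):
    im=S["image"]; h=cv2.cvtColor(im,cv2.COLOR_RGB2HSV); m=((h[...,2]>110)&(h[...,1]<40)).astype(np.uint8)
    M=np.zeros_like(m); M[roi[0]:roi[1],roi[2]:roi[3]]=m[roi[0]:roi[1],roi[2]:roi[3]]
    k,l,st,c=cv2.connectedComponentsWithStats(M)
    for j in range(1,k):
        if st[j,4]>300:
            cn=max(cv2.findContours((l==j).astype(np.uint8),0,2)[0],key=cv2.contourArea)
            # top-rim silhouettes intersected w. plane z=.026, then rectangle
            P=np.array([onz(S,u,v,.026)[:2] for u,v in cn[:,0].astype(float)],np.float32)
            r=cv2.minAreaRect(P); e=cv2.minEnclosingCircle(P)
            print(n,st[j],np.round(r[0],3),np.round(r[1],3),round(r[2],1),"circ",np.round(e[0],3),round(e[1],3))
E
```

```text
scene [ 346  170   44   34 1158] [0.453 0.304] [0.12  0.149] 70.6 circ [0.452 0.302] 0.075
scene [ 280  174   46   36 1323] [0.465 0.115] [0.14  0.119] 6.8 circ [0.467 0.114] 0.089
scene [ 304  205   55   65 2018] [0.65  0.188] [0.107 0.248] 65.1 circ [0.642 0.172] 0.129
side [ 150  210   84   77 2907] [0.681 0.233] [0.242 0.298] 54.1 circ [0.68  0.248] 0.166
side [ 244  222   48   36 1241] [0.449 0.133] [0.115 0.138] 7.2 circ [0.448 0.134] 0.087
side [ 185  265  115   45 2869] [0.439 0.329] [0.264 0.151] 21.8 circ [0.419 0.382] 0.133
```

View pics/c1.png

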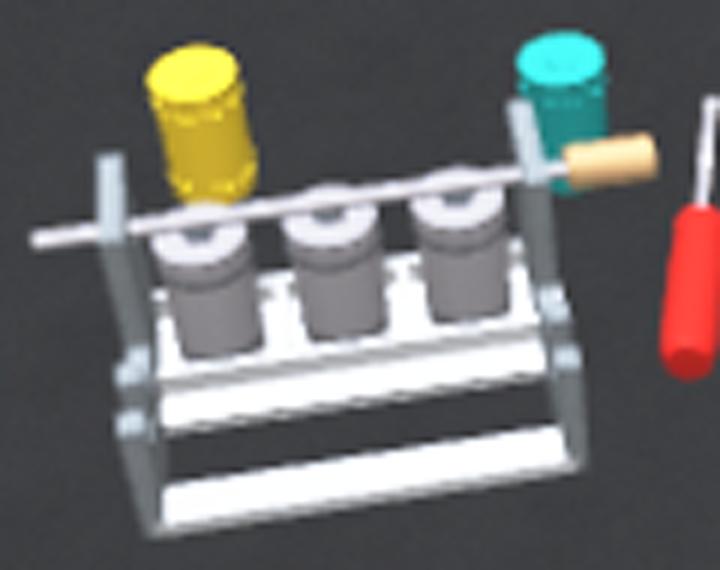

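The crop confirms the choice: the handle centre is at crop (611,161), the rod tip at (33,240), and the three grey head tops are at (203,236), (333,217) and (458,198) under the rod.

```bash
python3 - <<'E'
from h import *
s=snap("scene"); b=snap("side")
q=lambda u,v,z:onz(s,140+u/6-.4,150+v/6-.4,z)
H=q(611,161,.086);T=q(33,240,.086);print("handle",H.round(4),"tip",T.round(4),np.linalg.norm(H-T), "yaw",np.degrees(np.arctan2(*(H-T)[[1,0]])))
for p in[(203,236),(333,217),(458,198)]:print(q(*p,.078).round(4))
im=b["image"];h=cv2.cvtColor(im,cv2.COLOR_RGB2HSV)
m=((h[...,0]>8)&(h[...,0]<25)&(h[...,1]>70)&(h[...,2]>120)); y,x=np.nonzero(m[170:200,270:295]);print(x.mean()+270,y.mean()+170,len(x), onz(b,x.mean()+270,y.mean()+170,.086).round(4))
def rotz(w): return w
# hand-read tray rim corners, 800px scene pic
for n,P in dict(sq=[(437,284),(495,273),(508,312),(449,326)],lg=[(516,321),(560,324),(558,406),(512,398)]).items():
    W=np.array([onz(s,u*.64,v*.64,.026)[:2] for u,v in P]);print(n,W.round(3).tolist(),W.mean(0).round(3),np.linalg.norm(np.roll(W,-1,0)-W,axis=1).round(3))
im=s["image"]
W=np.array([onz(s,u*.64,v*.64,.026)[:2] for u,v in[(541,289),(609,290),(575,267)]]);print(W.round(3))
E
```

```text
handle [ 0.4711 -0.0552  0.086 ] tip [ 0.5174 -0.3087  0.086 ] 0.2576579100453848 yaw 100.35751710211592
[ 0.5079 -0.2367  0.078 ]
[ 0.4967 -0.1801  0.078 ]
[ 0.4853 -0.1247  0.078 ]
282.86538461538464 184.25 52 [ 0.4725 -0.0604  0.086 ]
sq [[0.425, 0.054], [0.396, 0.167], [0.507, 0.174], [0.54, 0.067]] [0.467 0.116] [0.117 0.112 0.112 0.115]
lg [[0.531, 0.184], [0.541, 0.259], [0.718, 0.216], [0.7, 0.15]] [0.622 0.202] [0.075 0.182 0.068 0.173]
[[0.446 0.245]
 [0.454 0.369]
 [0.383 0.323]]
```

```bash
cat >> h.py <<'E'
O=np.array([.4967,-.1801]); YAW=10.36
def rk(x,y):  # rack -> world
    a=np.radians(YAW); return O+np.array([x*np.cos(a)-y*np.sin(a),x*np.sin(a)+y*np.cos(a)])
def mv(x,y,z,yaw):
    o=ctrl.get_obs(); R=Ro.from_euler('xyz',o["orientation"],degrees=True); G=Ro.from_euler('xyz',[180,0,yaw],degrees=True)
    print("shift",R.inv().apply(np.array([x,y,z])-o["tool_pos"]).round(4),"turn",(R.inv()*G).as_rotvec(degrees=True).round(2))
E
python3 - <<'E'
from h import *
s=snap("scene")
q=lambda u,v,z:onz(s,140+u/6-.4,150+v/6-.4,z).round(3)
print("turq",q(561,58,.07),"yel",q(194,75,.07))
print("screwdriver",[onz(s,u*.64,v*.64,.012).round(3) for u,v in[(404,261),(399,330),(390,325),(406,325)]])
mv(*rk(0,.12),.2,-79.64); mv(*rk(0,.12),.27,-79.64)
E
```

```text
turq [ 0.369 -0.082  0.07 ] yel [ 0.376 -0.263  0.07 ]
screwdriver [array([ 0.333, -0.006,  0.012]), array([ 0.532, -0.019,  0.012]), array([ 0.519, -0.035,  0.012]), array([ 0.52 , -0.007,  0.012])]
shift [-4.056e-01  4.197e-01 -1.000e-04] turn [ 2.000e-02  1.000e-02 -7.562e+01]
shift [-0.4056  0.4197 -0.0701] turn [ 2.000e-02  1.000e-02 -7.562e+01]
```

Emit:
jog_arm([
  [[0.4, -0.405, 0.42, -0.04, 0, 0, -75.6], [0.4, -0.405, 0.42, -0.04, 0, 0, -75.6], [0.4, -0.405, 0.42, -0.04, 0, 0, -75.6], [0.4, -0.405, 0.42, -0.04, 0, 0, -75.6], [0.4, -0.405, 0.42, -0.04, 0, 0, -75.6], [0.4, -0.405, 0.42, -0.04, 0, 0, -75.6], [0.4, -0.405, 0.42, -0.04, 0, 0, -75.6], [0.4, -0.405, 0.42, -0.04, 0, 0, -75.6], [0.4, -0.405, 0.42, -0.04, 0, 0, -75.6], [0.4, -0.405, 0.42, -0.04, 0, 0, -75.6], [0.4, -0.405, 0.42, -0.04, 0, 0, -75.6], [0.4, -0.405, 0.42, -0.04, 0, 0, -75.6]],
])

```text
clock: 1.85
tool_pos: [0.4742, -0.0625, 0.2399]
orientation: [180.0, 0.0, -79.7]
force: [-0.3, -0.7, -0.5]
opening: 0.0349
gripper_force: 0.0
```

```bash
python3 - <<'E'
from h import *
s=snap("wrist","w1.png"); o=ctrl.get_obs(); print(o["clock"],o["tool_pos"],o["orientation"],s["f"],(-s["R"].T@s["t"]).round(3))
h=rk(0,.1275)
for X in[(*h,.086),(*rk(0,-.1295),.086),(*rk(0,.058),.078),(*rk(0,0),.078)]: print(np.round(proj(s,X),1))
E
```

```text
1.9 [ 0.47412167 -0.06280087  0.2398974 ] [ 1.79987411e+02 -8.02495063e-04 -7.97015859e+01] 331.5801149595318 [ 0.488 -0.142  0.424]
[247.8 177.2]
[ 247.5 -125.9]
[247.8 108.8]
[247.7  46.6]
```

View pics/w1.png

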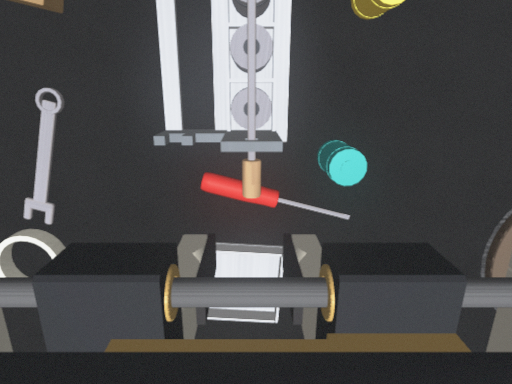

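Wrist view: the handle centre is at (252,179) and the heads at (252,109) and (252,47), all about 4 px from the prediction. I'll split the difference. The turquoise one at (345,163) and the screwdriver at (240,188) are clear.

```bash
sed -i 's/^O=.*/O=np.array([.4947,-.1805]); /' h.py; python3 - <<'E'
from h import *
mv(*rk(0,.131),.077,-79.64)
E
```

```text
Traceback (most recent call last):
  File "h.py", line 22, in rk
    a=np.radians(YAW); return O+np.array([x*np.cos(a)-y*np.sin(a),x*np.sin(a)+y*np.cos(a)])
                 ^^^
NameError: name 'YAW' is not defined
```

```bash
sed -i 's/^O=.*/O=np.array([.4947,-.1805]); YAW=10.36/' h.py; python3 - <<'E'
from h import *
mv(*rk(0,.131),.077,-79.64)
E
```

```text
shift [-0.0115  0.0009  0.1629] turn [ 0.01 -0.   -0.06]
```

Emit:
jog_arm([
  [[0.4, -0.0115, 0.001, 0.06, 0, 0, 0], [0.4, -0.0115, 0.001, 0.11, 0, 0, 0], [0.4, -0.0115, 0.001, 0.145, 0, 0, 0], [0.4, -0.0115, 0.001, 0.163, 0, 0, 0], [0.4, -0.0115, 0.001, 0.163, 0, 0, 0], [0.1, -0.0115, 0.001, 0.163, 0, 0, 0], [0.1, -0.0115, 0.001, 0.163, 0, 0, 0], [0.1, -0.0115, 0.001, 0.163, 0, 0, 0]],
])

```text
clock: 2.9
tool_pos: [0.4719, -0.0509, 0.0777]
orientation: [-179.9, 0.0, -79.7]
force: [0.7, 0.2, -0.2]
opening: 0.012
gripper_force: 0.0
```

```bash
python3 - <<'E'
from h import *
s=snap("wrist"); b=snap("side")
o=ctrl.get_obs(); print(o["opening"],o["gripper_force"],o["force"])
A=cv2.resize(s["image"][80:330,120:400],(400,357)); B=cv2.resize(b["image"][130:230,230:342],(400,357),interpolation=cv2.INTER_CUBIC)
cv2.imwrite('pics/g1.png',np.hstack([A,B])[:,:,::-1])
E
```

```text
0.009557038615153947 0.0 [-0.06503247 -0.40521497  0.40865506]
```

View pics/g1.png

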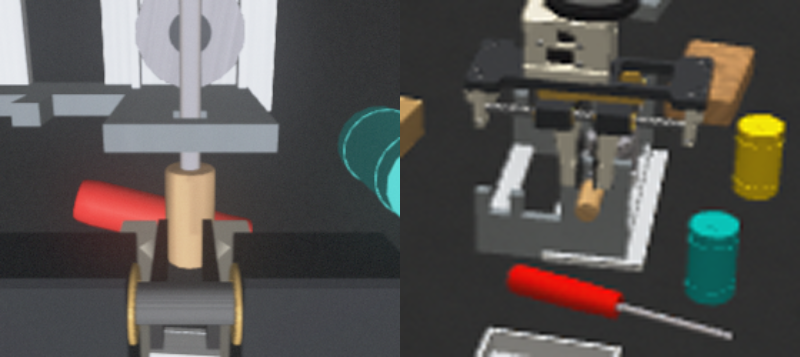

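```bash
python3 - <<'E'
from h import *
s=snap("wrist"); b=snap("side"); o=ctrl.get_obs(); t=o["tool_pos"]; print(t)
im=s["image"];h=cv2.cvtColor(im,cv2.COLOR_RGB2HSV)
for n,S in(("w",s),("b",b)):
    h=cv2.cvtColor(S["image"],cv2.COLOR_RGB2HSV); m=((h[...,0]>7)&(h[...,0]<22)&(h[...,1]>60)&(h[...,2]>100)).astype(np.uint8)
    k,l,st,c=cv2.connectedComponentsWithStats(m)
    for j in range(1,k):
        if st[j,4]>20: print(n,st[j],c[j].round(1))
    a=np.radians(YAW); y=np.array([-np.sin(a),np.cos(a)])
    for d in(0,):
        print("tcp",np.round(proj(S,t),1))
    for yy in(.1075,.1275,.1475): print(yy,np.round(proj(S,(*rk(0,yy),.086)),1))
E
```

```text
[ 0.47155584 -0.05086929  0.07719566]
w [ 235  194   36   75 1930] [251.3 226.9]
w [215 265   8  57 278] [217.9 292.9]
w [276 267   8  55 249] [280.4 294.4]
w [  51  334  364   17 4712] [250.5 343.6]
tcp [249.  229.3]
0.1075 [249.9 195.6]
0.1275 [249.9 228.8]
0.1475 [249.9 260. ]
b [158   0   3  22  23] [159.2  11. ]
b [111  31  24  10  24] [122.5  35.4]
b [282  30  24   7  28] [294.5  34.5]
b [268  42  33  32 438] [280.8  57.3]
b [44 58 24 10 24] [55.5 62.4]
b [177 116  40   9  93] [196.1 120.2]
b [180 124   9   6  36] [184.4 126.4]
b [344 126   4   7  24] [345.4 129. ]
b [310 141  19  24 226] [319.9 150.5]
b [206 154  30  21 403] [219.4 163.1]
b [269 156  29   4  42] [281.3 157. ]
b [435 157   6  14  26] [436.8 163.5]
b [279 180   8  12  64] [282.3 186. ]
b [ 31 211  24  19  24] [ 42.5 220. ]
b [397 231  91  52 921] [436.1 264.9]
tcp [282.1 188.3]
0.1075 [283.5 181.8]
0.1275 [282.5 185.1]
0.1475 [281.5 188.6]
```

Emit:
jog_arm([
  [[0.4, 0, 0, 0, 0, 0, 0], [0.4, 0, 0, 0, 0, 0, 0], [0.4, 0, 0, 0.012, 0, 0, 0], [0.4, 0, 0, 0.012, 0, 0, 0], [0.1, 0, 0, 0.012, 0, 0, 0], [0.1, 0, 0, 0.012, 0, 0, 0], [0.1, 0, 0, 0.012, 0, 0, 0], [0.1, 0, 0, 0.012, 0, 0, 0]],
])

```text
clock: 4.1
tool_pos: [0.4723, -0.0508, 0.0658]
orientation: [-179.9, -0.0, -79.6]
force: [-1.9, 0.7, 7.6]
opening: 0.0092
gripper_force: 8.3
```

```bash
python3 - <<'E'
from h import *
b=snap("side");s=snap("wrist")
o=ctrl.get_obs(); print(o["opening"],o["gripper_force"],o["force"],o["tool_pos"])
A=cv2.resize(s["image"][150:330,180:320],(400,514),interpolation=cv2.INTER_CUBIC); B=cv2.resize(b["image"][140:204,257:307],(400,514),interpolation=cv2.INTER_CUBIC)
cv2.imwrite('pics/g2.png',np.hstack([A,B])[:,:,::-1])
E
```

```text
0.009039386895873837 7.423823922872543 [-1.29026527  1.69155405  8.57686295] [ 0.47250392 -0.05076173  0.06595508]
```

View pics/g2.png

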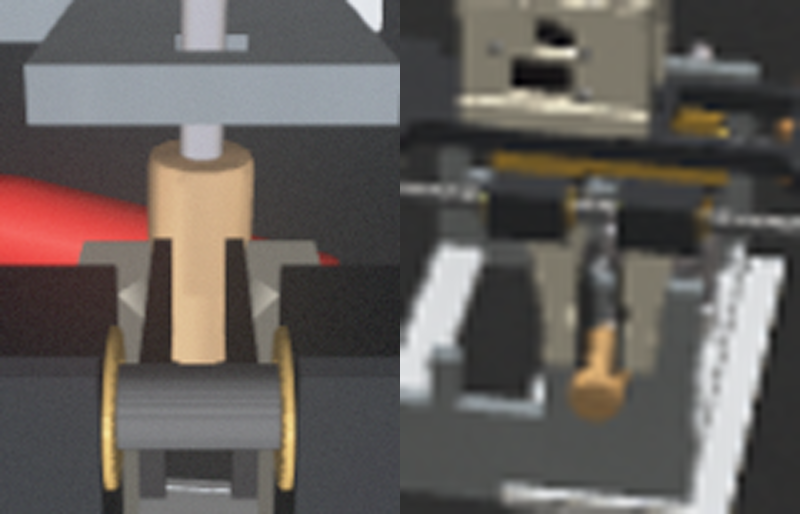

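```bash
python3 -c "
from plant import ctrl
print(ctrl.grasp_offset, ctrl.get_obs()['orientation'])"
```

```text
0.0188 [-1.79882387e+02 -9.44405629e-03 -7.96314942e+01]
```

```bash
python3 - <<'E'
from h import *
b=snap("side"); o=ctrl.get_obs(); t=np.array(o["tool_pos"]); a=np.radians(YAW); n=np.array([-np.sin(a),np.cos(a),0])
for u,v in[(287.6,186.2),(275.5,185)]:
    for e in(-.0095,0,.0095):
        c,d=ray(b,u,v); p=c+d*(n@(t+e*n-c))/(n@d); print(e,(p-t).round(4), p[2])
print(np.round(proj(b,t),1), {k:np.round(v,3) for k,v in o.items() if k in("joint_pos","moment","tau")})
E
```

```text
-0.0095 [-0.0144 -0.0123  0.0148] 0.08071923549013227
0 [-0.0172 -0.0032  0.0207] 0.0866475222826224
0.0095 [-0.0201  0.006   0.0266] 0.0925758090751122
-0.0095 [ 0.0223 -0.0056  0.0147] 0.08064776128714302
0 [0.0191 0.0035 0.0206] 0.08657661375936321
0.0095 [0.016  0.0126 0.0265] 0.09250546623158318
[281.7 191.4] {'joint_pos': array([ 1.7695e+01,  9.5510e+00, -3.4362e+01,  3.2000e-02, -4.5970e+01,
       -7.3500e+00]), 'tau': array([-4.3400e-01, -3.2781e+01,  2.0492e+01,  4.7830e+00,  4.0700e-01,
        2.2000e-02]), 'moment': array([ 0.34 ,  0.647, -0.02 ])}
```

The fingertips look about 27 mm above the reported TCP, and they are pinching only the top of the handle (the handle is at (597,395) in the right half, with the tips above it). I'll open and go lower. The body stays above 0.11 m, so that is safe.

Emit:
jog_arm([
  [[0.45, 0, 0, 0, 0, 0, 0], [0.45, 0, 0, 0, 0, 0, 0], [0.45, 0, 0, 0.01, 0, 0, 0], [0.45, 0, 0, 0.018, 0, 0, 0], [0.45, 0, 0, 0.018, 0, 0, 0], [0.1, 0, 0, 0.018, 0, 0, 0], [0.1, 0, 0, 0.018, 0, 0, 0], [0.1, 0, 0, 0.018, 0, 0, 0], [0.1, 0, 0, 0.018, 0, 0, 0]],
])

```text
clock: 5.38
tool_pos: [0.4716, -0.0509, 0.0471]
orientation: [-180.0, 0.0, -79.7]
force: [0.1, 0.8, 0.8]
opening: 0.0189
gripper_force: 30.0
```

```bash
python3 - <<'E'
from h import *
b=snap("side");s=snap("wrist")
o=ctrl.get_obs(); print(o["opening"],o["gripper_force"],o["force"],o["tool_pos"])
A=cv2.resize(s["image"][150:330,180:320],(400,514),interpolation=cv2.INTER_CUBIC); B=cv2.resize(b["image"][140:204,257:307],(400,514),interpolation=cv2.INTER_CUBIC)
cv2.imwrite('pics/g3.png',np.hstack([A,B])[:,:,::-1])
E
```

```text
0.019141745624647565 29.971066117286682 [-0.56709833  0.83060578  1.11113721] [ 0.47153743 -0.05095331  0.04711225]
```

Emit:
jog_arm([
  [[0.1, 0, 0, -0.0015, 0, 0, 0], [0.1, -0.02, 0, -0.0015, 0, 0, 0], [0.1, -0.045, 0, -0.0015, 0, 0, 0], [0.1, -0.07, 0, -0.0015, 0, 0, 0], [0.1, -0.095, 0, -0.0015, 0, 0, 0], [0.1, -0.12, 0, -0.0015, 0, 0, 0]],
])

```text
clock: 6.22
tool_pos: [0.4497, 0.0678, 0.0485]
orientation: [-180.0, 0.0, -79.7]
force: [0.8, -0.7, -1.1]
opening: 0.0187
gripper_force: 30.0
```

Emit:
jog_arm([
  [[0.1, -0.025, 0, 0, 0, 0, 0], [0.1, -0.05, 0, 0, 0, 0, 0], [0.1, -0.075, 0, 0, 0, 0, 0], [0.1, -0.1, 0, 0, 0, 0, 0], [0.1, -0.125, 0, 0, 0, 0, 0], [0.1, -0.145, 0, 0, 0, 0, 0], [0.1, -0.145, 0, 0, 0, 0, 0]],
])

```text
clock: 7.1
tool_pos: [0.4239, 0.2109, 0.0485]
orientation: [-180.0, 0.0, -79.6]
force: [-0.7, -1.0, -1.2]
opening: 0.019
gripper_force: 30.0
```

```bash
python3 - <<'E'
from h import *
s=snap("scene");w=snap("wrist");b=snap("side")
o=ctrl.get_obs(); print(o["opening"],o["gripper_force"],o["force"],o["moment"],o["tool_pos"])
A=cv2.resize(s["image"][120:260,150:350],(500,350),interpolation=cv2.INTER_CUBIC)
B=cv2.resize(w["image"][0:336,132:380],(258,350),interpolation=cv2.INTER_CUBIC)
cv2.imwrite('pics/g4.png',np.hstack([A,B])[:,:,::-1])
E
```

```text
0.019039188705347675 29.961609542369843 [-0.21781361 -0.80173535 -1.13684986] [ 0.12791347  0.17379285 -0.01036628] [0.42366435 0.20922582 0.0482927 ]
```

View pics/g4.png

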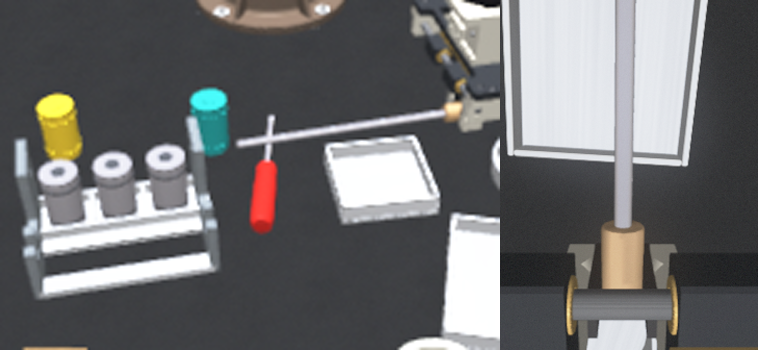

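Scene: the rod is free of the rack, tip at crop (240,143) and handle at (453,112) in the gripper. The wrist view shows it straight in the fingers. I'll check the droop and work out the parking move.

```bash
python3 - <<'E'
from h import *
s=snap("scene");o=ctrl.get_obs();t=np.array(o["tool_pos"]);a=np.radians(YAW);y=np.array([-np.sin(a),np.cos(a)])
h=t[:2]-y*.0035
for z in(.0865,.07,.06): print("tip exp",z,np.round(proj(s,(*(h-y*.257),z)),1),"seen 246,177.2")
print("handle",np.round(proj(s,(*h,.0865)),1))
i=s["image"][160:195,236:262].astype(int).max(2)
v=snap("scene")["image"].astype(int)
for r in range(168,186,1): print(r,v[r,238:262].max(1).tolist())
T=rk(.085,.39);mv(*T,.075,-79.64)
T=rk(.085,.147);mv(*T,.075,-79.64)
E
```

```text
tip exp 0.0865 [244.4 176.1] seen 246,177.2
tip exp 0.07 [244.6 180.8] seen 246,177.2
tip exp 0.06 [244.7 183.6] seen 246,177.2
handle [334.  163.9]
168 [130, 126, 110, 76, 67, 67, 66, 67, 66, 66, 66, 65, 65, 66, 65, 65, 67, 67, 75, 192, 241, 162, 66, 67]
169 [130, 126, 111, 80, 67, 67, 66, 65, 66, 67, 66, 66, 65, 66, 66, 66, 68, 67, 74, 189, 236, 137, 66, 67]
170 [130, 126, 112, 81, 68, 66, 67, 66, 66, 66, 67, 66, 66, 66, 67, 68, 67, 67, 82, 194, 232, 104, 67, 68]
171 [130, 127, 111, 81, 67, 65, 67, 66, 66, 65, 66, 67, 66, 66, 66, 66, 66, 68, 95, 204, 231, 87, 67, 68]
172 [130, 127, 111, 81, 68, 66, 67, 66, 65, 65, 66, 66, 66, 65, 66, 66, 66, 67, 118, 219, 230, 74, 66, 67]
173 [131, 128, 112, 85, 66, 67, 65, 66, 67, 66, 65, 66, 65, 66, 66, 65, 66, 66, 138, 227, 228, 113, 134, 167]
174 [131, 128, 118, 96, 67, 68, 65, 67, 66, 66, 68, 68, 86, 109, 121, 133, 165, 186, 206, 236, 235, 215, 225, 239]
175 [130, 128, 119, 98, 66, 68, 89, 119, 133, 176, 201, 185, 195, 212, 219, 225, 239, 245, 243, 240, 238, 234, 231, 224]
176 [131, 127, 118, 93, 65, 90, 165, 219, 224, 244, 250, 243, 241, 238,
[... 438 characters left out ...]
66, 68, 66, 67, 66, 66, 67, 76, 191, 238, 148, 66, 68, 68]
181 [107, 80, 65, 65, 67, 66, 68, 66, 66, 65, 66, 67, 67, 66, 66, 67, 67, 86, 198, 234, 123, 67, 67, 66]
182 [66, 65, 65, 67, 67, 67, 67, 66, 67, 65, 65, 66, 65, 66, 65, 67, 68, 101, 207, 231, 93, 67, 67, 67]
183 [66, 65, 66, 66, 67, 66, 66, 66, 65, 64, 65, 65, 66, 65, 65, 65, 67, 121, 218, 223, 79, 68, 69, 67]
184 [66, 66, 67, 66, 65, 66, 66, 67, 67, 66, 65, 66, 66, 66, 66, 93, 182, 242, 253, 252, 210, 112, 67, 66]
185 [66, 66, 66, 67, 66, 67, 65, 67, 66, 67, 67, 66, 65, 66, 82, 179, 252, 255, 255, 255, 254, 216, 93, 67]
shift [ 0.0059 -0.0846 -0.0266] turn [ 0.02 -0.01 -0.06]
shift [ 0.2489 -0.0849 -0.0266] turn [ 0.02 -0.01 -0.06]
```

Emit:
jog_arm([
  [[0.1, 0.006, -0.04, -0.027, 0, 0, 0], [0.1, 0.006, -0.085, -0.027, 0, 0, 0], [0.1, 0.03, -0.085, -0.027, 0, 0, 0], [0.1, 0.07, -0.085, -0.027, 0, 0, 0], [0.1, 0.11, -0.085, -0.027, 0, 0, 0], [0.1, 0.15, -0.085, -0.027, 0, 0, 0], [0.1, 0.19, -0.085, -0.027, 0, 0, 0], [0.1, 0.225, -0.085, -0.027, 0, 0, 0], [0.1, 0.249, -0.085, -0.027, 0, 0, 0], [0.1, 0.249, -0.085, -0.027, 0, 0, 0]],
])

```text
clock: 8.6
tool_pos: [0.5519, -0.022, 0.0752]
orientation: [180.0, -0.0, -79.8]
force: [0.8, -0.3, -1.5]
opening: 0.0192
gripper_force: 29.9
```

```bash
python3 - <<'E'
from h import *
T=rk(.085,.147);mv(*T,.009,-79.64)
s=snap("scene");w=snap("wrist")
A=cv2.resize(s["image"][140:250,140:290],(480,352),interpolation=cv2.INTER_CUBIC)
B=cv2.resize(w["image"][0:336,100:396],(310,352),interpolation=cv2.INTER_CUBIC)
cv2.imwrite('pics/g5.png',np.hstack([A,B])[:,:,::-1])
E
```

```text
shift [-0.0014 -0.0003  0.0662] turn [ 0.04 -0.   -0.2 ]
```

View pics/g5.png

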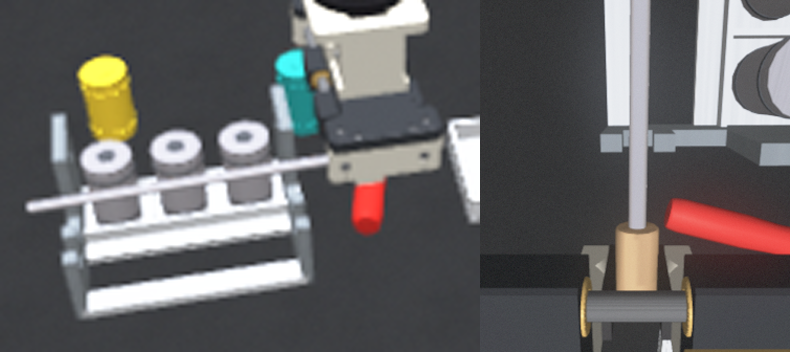

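The wrist view shows the rod (col 638) centred over the near notch (622–654). The screwdriver end at (680,215) is lower than the fingertips will go, so I'll lower now.

Emit:
jog_arm([
  [[0.1, 0, 0, 0.025, 0, 0, 0], [0.1, 0, 0, 0.045, 0, 0, 0], [0.1, 0, 0, 0.057, 0, 0, 0], [0.1, 0, 0, 0.065, 0, 0, 0], [0.1, 0, 0, 0.065, 0, 0, 0]],
])

```text
clock: 9.32
tool_pos: [0.5522, -0.0197, 0.0103]
orientation: [180.0, -0.0, -79.6]
force: [-0.3, 0.5, 0.1]
opening: 0.0191
gripper_force: 29.9
```

Emit:
jog_arm([
  [[0.35, 0, 0, 0, 0, 0, 0], [0.35, 0, 0, 0, 0, 0, 0], [0.35, 0, 0, -0.04, 0, 0, 0], [0.4, 0, 0, -0.1, 0, 0, 0], [0.4, 0, 0, -0.15, 0, 0, 0], [0.8, 0, 0, -0.15, 0, 0, 0]],
])

```text
clock: 10.07
tool_pos: [0.5552, -0.0195, 0.1657]
orientation: [-179.5, 0.0, -79.6]
force: [0.3, 0.1, -0.0]
opening: 0.0405
gripper_force: 0.0
```

```bash
python3 - <<'E'
from h import *
o=ctrl.get_obs();print(o["clock"],o["force"])
w=snap("wrist");s=snap("scene")
# predicted vs seen: handle & bar when parked
h=cv2.cvtColor(w["image"],cv2.COLOR_RGB2HSV); m=((h[...,0]>7)&(h[...,0]<22)&(h[...,1]>60)&(h[...,2]>100)).astype(np.uint8)
k,l,st,c=cv2.connectedComponentsWithStats(m)
for j in range(1,k):
    if st[j,4]>200: print("w",st[j],c[j].round(1),"z46:",onz(w,*c[j],.046).round(4))
print("exp",rk(.085,.1435),np.round(proj(w,(*rk(.085,.1435),.046)),1))
h=cv2.cvtColor(s["image"],cv2.COLOR_RGB2HSV); m=((h[...,0]>7)&(h[...,0]<22)&(h[...,1]>60)&(h[...,2]>100)).astype(np.uint8)
k,l,st,c=cv2.connectedComponentsWithStats(m)
for j in range(1,k):
    if st[j,4]>30: print("s",st[j],c[j].round(1),onz(s,*c[j],.046).round(3))
print("tip exp scene",np.round(proj(s,(*rk(.085,-.1135),.046)),1),"handle",np.round(proj(s,(*rk(.085,.1435),.046)),1))
A=cv2.resize(s["image"][140:250,140:290],(480,352),interpolation=cv2.INTER_CUBIC)
B=cv2.resize(w["image"][0:336,100:396],(310,352),interpolation=cv2.INTER_CUBIC)
cv2.imwrite('pics/g6.png',np.hstack([A,B])[:,:,::-1])
mv(*rk(-.0,.058),.160,-79.64)
E
```

```text
10.075 [ 0.29876295  0.12851761 -0.02073698]
w [243 154  23  45 941] [253.7 175.8] z46: [ 0.5522 -0.0227  0.046 ]
w [153 265  18  57 492] [160.6 292.1] z46: [0.6259 0.1204 0.046 ]
w [327 265  19  57 497] [337.4 292.1] z46: [0.442  0.0855 0.046 ]
w [ 115  333  365   19 5358] [312.3 343.8] z46: [0.4524 0.1553 0.046 ]
exp [ 0.55250831 -0.02405369] [253.6 174.4]
s [17  3 34  4 37] [32.2  4.9] [-1.505 -1.513  0.046]
s [  0   7  76   7 372] [36.2 10.2] [-1.372 -1.428  0.046]
s [352  20   7  12  70] [354.8  25.4] [-0.915  0.562  0.046]
s [134  25   8  12  68] [137.6  30.7] [-0.91  -0.659  0.046]
s [162  24   8  12  68] [165.9  29.9] [-0.913 -0.5    0.046]
s [ 8 63 30 12 33] [23.  71.1] [-0.38  -1.06   0.046]
s [  9  78  32   5 121] [24.  79.5] [-0.288 -1.013  0.046]
s [13 86 13 13 99] [19.4 90.7] [-0.178 -0.982  0.046]
s [269 113  19  17 115] [278.2 120.7] [0.11  0.068 0.046]
s [ 33 161  13  12  94] [ 39.3 167.2] [ 0.354 -0.674  0.046]
s [ 68 160  12  12  89] [ 73.3 166.5] [ 0.354 -0.57   0.046]
s [  87  184   51   26 1120] [112.2 196.6] [ 0.497 -0.412  0.046]
s [245 203  17  10  88] [253.6 208.1] [ 0.555 -0.024  0.046]
s [150 259  37  42 315] [174.9 279.1] [ 0.775 -0.198  0.046]
tip exp scene [154.3 222.1] handle [253.5 207.3]
shift [0.0897 0.0855 0.0009] turn [-0.11  0.03 -0.04]
```

View pics/g6.png

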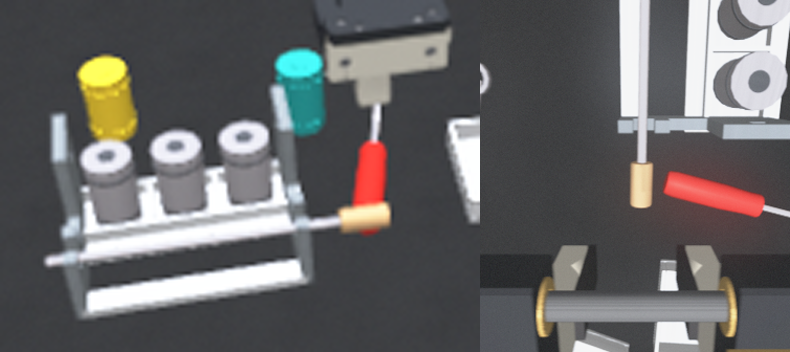

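The rod is parked: handle at (365,218), bar in both notches with its tip at (48,261). The wrist view shows it lying straight in both notches. The fingers look shorter than stated, so I'll compute the fingertip and body heights from this picture before choosing the head grasp.

```bash
python3 - <<'E'
from h import *
s=snap("scene");o=ctrl.get_obs();t=np.array(o["tool_pos"]);a=np.radians(YAW);n=np.array([np.cos(a),np.sin(a),0]);print(t,o["opening"])
def z(u,v,d):
    c,r=ray(s,u,v); p=c+r*(n@(t+d*n-c))/(n@r); return (p-t).round(4)
g=cv2.cvtColor(s["image"],cv2.COLOR_RGB2GRAY)
for col in(243,248,256,260,272): print(col,g[145:180,col].tolist())
for d in(.03,.045,.065): print("tip",d,z(256.5,172.2,d))
for d in(.03,.06,.0965): print("body",d,z(246,166,d),z(272,162,d))
E
```

```text
[ 0.55163357 -0.02002141  0.16005645] 0.052040014296027615
243 [86, 86, 85, 86, 85, 79, 57, 42, 41, 106, 166, 177, 176, 175, 176, 177, 176, 177, 175, 175, 153, 95, 63, 65, 63, 63, 64, 63, 63, 62, 63, 62, 63, 63, 64]
248 [87, 83, 81, 91, 87, 79, 56, 44, 43, 90, 150, 177, 177, 161, 110, 93, 141, 173, 166, 164, 128, 64, 64, 61, 62, 62, 62, 63, 62, 62, 62, 63, 64, 64, 63]
256 [87, 86, 85, 86, 79, 56, 42, 43, 92, 153, 178, 177, 178, 178, 177, 178, 178, 177, 176, 171, 166, 166, 166, 168, 170, 173, 174, 174, 157, 133, 157, 182, 176, 174, 175]
260 [86, 86, 87, 89, 78, 43, 43, 59, 127, 177, 177, 177, 177, 178, 177, 178, 177, 178, 174, 165, 163, 165, 165, 166, 170, 172, 175, 159, 103, 64, 64, 63, 64, 64, 63]
272 [83, 82, 80, 53, 44, 43, 102, 162, 178, 178, 173, 160, 158, 172, 179, 178, 168, 126, 62, 62, 65, 64, 64, 63, 65, 64, 63, 64, 64, 62, 63, 62, 62, 62, 62]
tip 0.03 [0.0295 0.0055 0.0254]
tip 0.045 [0.0448 0.0054 0.0373]
tip 0.065 [0.0651 0.0053 0.0532]
body 0.03 [ 0.0338 -0.0182  0.0473] [0.0229 0.0415 0.0488]
body 0.06 [ 0.0642 -0.0173  0.0701] [0.0537 0.0397 0.0716]
body 0.0965 [ 0.1011 -0.0162  0.0979] [0.0912 0.0375 0.0993]
```

The body and the fingertips both sit about 29 mm higher than the reported TCP, so the geometry is self-consistent. For the heads, a reported z of 0.016 puts the tips at about 45 mm and the body at about 111 mm, clear of the 105 mm plates.

Emit:
jog_arm([
  [[0.75, 0.06, 0.05, 0, 0, 0, 0], [0.75, 0.09, 0.0855, 0.02, 0, 0, 0], [0.75, 0.09, 0.0855, 0.06, 0, 0, 0], [0.75, 0.09, 0.0855, 0.1, 0, 0, 0], [0.75, 0.09, 0.0855, 0.13, 0, 0, 0], [0.75, 0.09, 0.0855, 0.144, 0, 0, 0], [0.75, 0.09, 0.0855, 0.144, 0, 0, 0], [0.2, 0.09, 0.0855, 0.144, 0, 0, 0], [0.2, 0.09, 0.0855, 0.144, 0, 0, 0], [0.2, 0.09, 0.0855, 0.144, 0, 0, 0], [0.2, 0.09, 0.0855, 0.144, 0, 0, 0]],
])

```text
clock: 11.6
tool_pos: [0.4842, -0.1239, 0.0172]
orientation: [-180.0, -0.0, -79.7]
force: [-2.9, 0.5, 6.8]
opening: 0.0415
gripper_force: 30.0
```

Emit:
jog_arm([
  [[0.2, 0, 0, -0.01, 0, 0, 0], [0.2, 0, 0, -0.04, 0, 0, 0], [0.2, 0, 0, -0.08, 0, 0, 0], [0.2, 0, 0, -0.115, 0, 0, 0], [0.2, 0, 0, -0.12, 0, 0, 0], [0.2, 0, 0, -0.12, 0, 0, 0], [0.2, 0, 0, -0.12, 0, 0, 0], [0.2, 0, 0, -0.12, 0, 0, 0]],
])

```text
clock: 12.6
tool_pos: [0.4835, -0.1239, 0.1352]
orientation: [179.9, 0.0, -79.7]
force: [0.2, -0.4, -4.4]
opening: 0.0414
gripper_force: 30.0
```

```bash
python3 - <<'E'
from h import *
for i in range(3):
    o=ctrl.get_obs();w=snap("wrist" if i<1 else "scene");print(o["clock"],o["force"],o["opening"],o["tool_pos"])
h=cv2.cvtColor(w["image"],cv2.COLOR_RGB2HSV)
E
```

```text
12.6 [ 0.24876243 -0.35459029 -4.42314704] 0.04144521750301354 [ 0.48351291 -0.12385478  0.13524358]
12.65 [-0.01047641 -1.18746245 -3.88910875] 0.041574776693625116 [ 0.48369937 -0.12387411  0.13545375]
12.7 [ 0.54808466  0.28769902 -4.64719587] 0.04149028448271006 [ 0.48386302 -0.12388572  0.13565336]
```

About 4.4 N, so this is the cored head and goes in the square tray. Next I'll refine all three tray centres from rim points and get the move.

```bash
python3 - <<'E'
from h import *
mv(.461,.118,.0135,-79.64)
s=snap("scene")
# two-view check of dish & long tray: back-rim / left-right extremes
h=cv2.cvtColor(s["image"],cv2.COLOR_RGB2HSV); m=((h[...,2]>110)&(h[...,1]<40)).astype(np.uint8)
M=np.zeros_like(m);M[165:215,340:395]=m[165:215,340:395]
k,l,st,c=cv2.connectedComponentsWithStats(M); j=1+st[1:,4].argmax()
cn=max(cv2.findContours((l==j).astype(np.uint8),0,2)[0],key=cv2.contourArea)[:,0].astype(float)
P=np.array([onz(s,u,v,.026)[:2] for u,v in cn]); print(st[j],"x",P[:,0].min(),P[:,0].max(),"y",P[:,1].min(),P[:,1].max())
print("dish c from back rim & sides:",P[:,0].min()+.06,(P[:,1].min()+P[:,1].max())/2)
E
```

```text
shift [-0.2421 -0.0209  0.1223] turn [ 0.07  0.   -0.02]
[ 346  170   44   34 1156] x 0.3780883968285812 0.5250458176253706 y 0.24257031727385572 0.3697058566167607
dish c from back rim & sides: 0.4380883968285812 0.3061380869453082
```

Emit:
jog_arm([
  [[0.2, -0.04, 0, 0, 0, 0, 0], [0.2, -0.09, -0.005, 0, 0, 0, 0], [0.2, -0.14, -0.015, 0, 0, 0, 0], [0.2, -0.19, -0.021, 0, 0, 0, 0], [0.2, -0.23, -0.021, 0.02, 0, 0, 0], [0.2, -0.242, -0.021, 0.06, 0, 0, 0], [0.2, -0.242, -0.021, 0.095, 0, 0, 0], [0.2, -0.242, -0.021, 0.112, 0, 0, 0], [0.2, -0.242, -0.021, 0.117, 0, 0, 0], [0.2, -0.242, -0.021, 0.12, 0, 0, 0], [0.2, -0.242, -0.021, 0.12, 0, 0, 0]],
])

```text
clock: 14.18
tool_pos: [0.462, 0.1182, 0.017]
orientation: [-179.9, 0.0, -79.7]
force: [-0.2, 0.2, -4.1]
opening: 0.042
gripper_force: 30.0
```

Emit:
jog_arm([
  [[0.2, 0, 0, 0.002, 0, 0, 0], [0.2, 0, 0, 0.004, 0, 0, 0], [0.2, 0, 0, 0.004, 0, 0, 0]],
])

```text
clock: 14.55
tool_pos: [0.4618, 0.1181, 0.0132]
orientation: [-179.9, 0.0, -79.6]
force: [-2.8, -0.6, 5.1]
opening: 0.0416
gripper_force: 30.0
```

Emit:
jog_arm([
  [[0.75, 0, 0, 0, 0, 0, 0], [0.75, 0, 0, 0, 0, 0, 0], [0.75, 0, 0, -0.02, 0, 0, 0], [0.75, 0, 0, -0.07, 0, 0, 0], [0.75, 0, 0, -0.12, 0, 0, 0], [0.75, 0, 0, -0.12, 0, 0, 0]],
])

```text
clock: 15.3
tool_pos: [0.4641, 0.1195, 0.1366]
orientation: [-179.6, 0.2, -79.6]
force: [0.9, -0.7, -0.4]
opening: 0.0662
gripper_force: 0.0
```

```bash
python3 - <<'E'
from h import *
s=snap("scene","after1.png"); mv(*rk(0,0),.021,-79.64)
# head in tray: check grey dark region & tray rim contours
w=snap("wrist","after1w.png")
for X in[(.4618,.1181,.074)]: print(np.round(proj(s,X),1),np.round(proj(w,X),1))
A=cv2.resize(s["image"][140:270,150:410],(480,240),interpolation=cv2.INTER_CUBIC)
B=cv2.resize(w["image"],(320,240))
cv2.imwrite('pics/g7.png',np.hstack([A,B])[:,:,::-1])
E
```

```text
shift [0.3004 0.0227 0.1126] turn [-0.24  0.12 -0.02]
[304.2 176.3] [250.3 197.2]
```

View pics/g7.png

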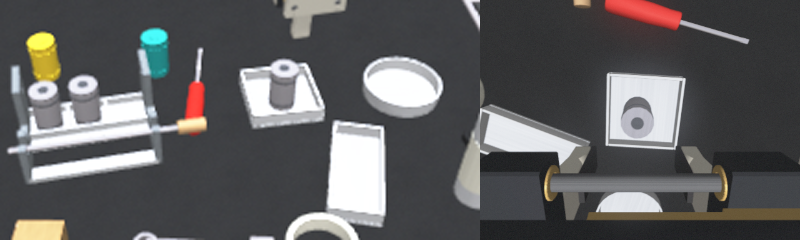

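The cored head stands in the square tray at (284,85), well inside it. Nothing else has moved. Next, the middle head.

Emit:
jog_arm([
  [[0.75, 0.06, 0.01, 0, 0, 0, 0], [0.75, 0.12, 0.015, 0, 0, 0, 0], [0.75, 0.18, 0.023, 0, 0, 0, 0], [0.75, 0.24, 0.023, 0, 0, 0, 0], [0.75, 0.29, 0.023, 0.005, 0, 0, 0], [0.75, 0.3, 0.023, 0.04, 0, 0, 0], [0.75, 0.3, 0.023, 0.08, 0, 0, 0], [0.75, 0.3, 0.023, 0.105, 0, 0, 0], [0.75, 0.3, 0.023, 0.112, 0, 0, 0], [0.75, 0.3, 0.023, 0.112, 0, 0, 0], [0.2, 0.3, 0.023, 0.112, 0, 0, 0], [0.2, 0.3, 0.023, 0.112, 0, 0, 0], [0.2, 0.3, 0.023, 0.112, 0, 0, 0], [0.2, 0.3, 0.023, 0.112, 0, 0, 0]],
])

```text
clock: 17.15
tool_pos: [0.4933, -0.1813, 0.0211]
orientation: [-179.9, -0.0, -79.6]
force: [0.4, 1.8, 3.9]
opening: 0.041
gripper_force: 30.0
```

Emit:
jog_arm([
  [[0.2, 0, 0, -0.01, 0, 0, 0], [0.2, 0, 0, -0.04, 0, 0, 0], [0.2, 0, 0, -0.08, 0, 0, 0], [0.2, 0, 0, -0.115, 0, 0, 0], [0.2, 0, 0, -0.12, 0, 0, 0], [0.2, 0, 0, -0.12, 0, 0, 0], [0.2, 0, 0, -0.12, 0, 0, 0], [0.2, 0, 0, -0.12, 0, 0, 0]],
])

```text
clock: 18.15
tool_pos: [0.492, -0.1812, 0.1393]
orientation: [179.9, 0.0, -79.7]
force: [-0.7, 0.4, -2.6]
opening: 0.0414
gripper_force: 30.0
```

```bash
python3 - <<'E'
from h import *
for i in range(3):
    o=ctrl.get_obs();w=snap("scene");print(o["clock"],o["force"],o["opening"],o["tool_pos"])
mv(.44,.306,.021,-79.64); mv(.44,.306,.021,-40);mv(.618,.202,.021,-79.64)
E
```

```text
18.15 [-0.71874815  0.39270515 -2.55969102] 0.04138595263926632 [ 0.49200498 -0.18123545  0.13932942]
18.2 [ 0.61201733 -0.79133559 -3.08153454] 0.04159734890317707 [ 0.49215815 -0.18124759  0.13950599]
18.25 [-0.27123785 -0.97797114 -2.67712654] 0.0415377004245623 [ 0.49229635 -0.18126837  0.13966642]
shift [-0.4887 -0.036   0.1189] turn [ 0.06  0.01 -0.02]
shift [-0.4887 -0.036   0.1189] turn [ 6.000e-02  3.000e-02 -3.966e+01]
shift [-0.3545 -0.1925  0.1187] turn [ 0.06  0.01 -0.02]
```

About 2.7 N, so this is the hollow head and goes in the round dish.

Emit:
jog_arm([
  [[0.2, -0.05, 0, 0, 0, 0, 0], [0.2, -0.1, -0.005, 0, 0, 0, 0], [0.2, -0.16, -0.01, 0, 0, 0, 0], [0.2, -0.22, -0.015, 0, 0, 0, 0], [0.2, -0.28, -0.02, 0, 0, 0, 0], [0.2, -0.34, -0.025, 0, 0, 0, 0], [0.2, -0.4, -0.03, 0, 0, 0, 0], [0.2, -0.45, -0.036, 0, 0, 0, 0], [0.2, -0.48, -0.036, 0.01, 0, 0, 0], [0.2, -0.489, -0.036, 0.05, 0, 0, 0], [0.2, -0.489, -0.036, 0.09, 0, 0, 0], [0.2, -0.489, -0.036, 0.112, 0, 0, 0], [0.2, -0.489, -0.036, 0.118, 0, 0, 0], [0.2, -0.489, -0.036, 0.118, 0, 0, 0]],
])

```text
clock: 20.05
tool_pos: [0.4406, 0.3064, 0.0226]
orientation: [180.0, -0.0, -79.7]
force: [-0.2, -0.2, -1.2]
opening: 0.0415
gripper_force: 30.0
```

Emit:
jog_arm([
  [[0.2, 0, 0, 0.002, 0, 0, 0], [0.2, 0, 0, 0.004, 0, 0, 0], [0.2, 0, 0, 0.0055, 0, 0, 0], [0.2, 0, 0, 0.0055, 0, 0, 0]],
])

```text
clock: 20.55
tool_pos: [0.4405, 0.3064, 0.0172]
orientation: [-180.0, 0.0, -79.7]
force: [-0.0, -0.1, -1.0]
opening: 0.0411
gripper_force: 30.0
```

Emit:
jog_arm([
  [[0.2, 0, 0, 0.001, 0, 0, 0], [0.2, 0, 0, 0.002, 0, 0, 0], [0.2, 0, 0, 0.002, 0, 0, 0]],
])

```text
clock: 20.92
tool_pos: [0.4408, 0.3066, 0.0169]
orientation: [-179.9, 0.0, -79.6]
force: [-4.9, -3.2, 17.9]
opening: 0.0415
gripper_force: 30.0
```

Emit:
jog_arm([
  [[0.2, 0, 0, -0.0015, 0, 0, 0], [0.75, 0, 0, -0.0015, 0, 0, 0], [0.75, 0, 0, -0.0015, 0, 0, 0], [0.75, 0, 0, -0.02, 0, 0, 0], [0.75, 0, 0, -0.07, 0, 0, 0], [0.75, 0, 0, -0.12, 0, 0, 0], [0.75, 0, 0, -0.12, 0, 0, 0]],
])

```text
clock: 21.8
tool_pos: [0.4423, 0.3084, 0.1391]
orientation: [-179.6, 0.3, -79.6]
force: [-0.4, 0.2, -0.9]
opening: 0.066
gripper_force: 0.0
```

```bash
python3 - <<'E'
from h import *
print(ctrl.get_obs()["force"])
mv(*rk(0,-.058),.021,-79.64)
w=snap("wrist"); P=(.4408,.3066)
# head top disc and dish rim in wrist view
g=cv2.cvtColor(w["image"],cv2.COLOR_RGB2GRAY); print("top",np.round(proj(w,(*P,.074)),1))
h=cv2.cvtColor(w["image"],cv2.COLOR_RGB2HSV);m=((h[...,2]>110)&(h[...,1]<40)).astype(np.uint8);m[250:]=0
k,l,st,c=cv2.connectedComponentsWithStats(m)
for j in range(1,k):
    if st[j,4]>500: print(st[j],c[j].round(1))
print("dish rim l/r/top exp",[np.round(proj(w,(*(np.array(P)+.06*np.array(d)),.026)),1).tolist() for d in[(.98,.18),(-.98,-.18),(.18,-.98)]])
E
```

```text
[-0.37641208  0.20756395 -0.94939902]
shift [0.5489 0.0372 0.1152] turn [-0.35  0.28  0.02]
top [251.6 194. ]
[    0     0   180   104 12702] [94.1 40.2]
[ 209    0  139   29 3243] [280.1  11.5]
[  188   116   129   125 12361] [252.4 178. ]
[   0  160   63   82 3408] [ 24.9 194.1]
dish rim l/r/top exp [[187.0, 178.1], [316.2, 178.2], [251.6, 111.8]]
```

The hollow head sits centred in the dish, judging by the rim match. Now the third head.

Emit:
jog_arm([
  [[0.75, 0.05, 0, 0, 0, 0, 0], [0.75, 0.11, 0.01, 0, 0, 0, 0], [0.75, 0.17, 0.015, 0, 0, 0, 0], [0.75, 0.23, 0.02, 0, 0, 0, 0], [0.75, 0.29, 0.025, 0, 0, 0, 0], [0.75, 0.35, 0.03, 0, 0, 0, 0], [0.75, 0.41, 0.037, 0, 0, 0, 0], [0.75, 0.47, 0.037, 0, 0, 0, 0], [0.75, 0.53, 0.037, 0, 0, 0, 0], [0.75, 0.549, 0.037, 0.02, 0, 0, 0], [0.75, 0.549, 0.037, 0.06, 0, 0, 0], [0.75, 0.549, 0.037, 0.095, 0, 0, 0], [0.75, 0.549, 0.037, 0.11, 0, 0, 0], [0.75, 0.549, 0.037, 0.115, 0, 0, 0], [0.75, 0.549, 0.037, 0.115, 0, 0, 0], [0.2, 0.549, 0.037, 0.115, 0, 0, 0], [0.2, 0.549, 0.037, 0.115, 0, 0, 0], [0.2, 0.549, 0.037, 0.115, 0, 0, 0], [0.2, 0.549, 0.037, 0.115, 0, 0, 0]],
])

```text
clock: 24.22
tool_pos: [0.5042, -0.2405, 0.0209]
orientation: [-179.8, -0.1, -79.6]
force: [3.9, 1.5, 4.9]
opening: 0.0418
gripper_force: 30.0
```

Emit:
jog_arm([
  [[0.2, 0, 0, -0.01, 0, 0, 0], [0.2, 0, 0, -0.04, 0, 0, 0], [0.2, 0, 0, -0.08, 0, 0, 0], [0.2, 0, 0, -0.115, 0, 0, 0], [0.2, 0, 0, -0.12, 0, 0, 0], [0.2, 0, 0, -0.12, 0, 0, 0], [0.2, 0, 0, -0.12, 0, 0, 0], [0.2, 0, 0, -0.12, 0, 0, 0]],
])

```text
clock: 25.22
tool_pos: [0.5016, -0.2403, 0.1384]
orientation: [179.9, 0.1, -79.7]
force: [0.3, -0.3, -7.6]
opening: 0.0417
gripper_force: 30.0
```

```bash
python3 - <<'E'
from h import *
for i in range(2):
    o=ctrl.get_obs();w=snap("scene");print(o["clock"],o["force"],o["opening"],o["tool_pos"])
mv(.616,.202,.021,-79.64)
c=[onz(w,u*.64,v*.64,.0)[:2].round(3) for u,v in[(623,380),(660,388)]];print("can base",c)
E
```

```text
25.225 [ 0.26401906 -0.30004673 -7.61766127] 0.041729108477888535 [ 0.50161037 -0.24028019  0.13842041]
25.275 [ 0.51153074 -0.21081751 -6.92666837] 0.04202118079513324 [ 0.5018471  -0.24035131  0.13872651]
shift [-0.4146 -0.1917  0.1179] turn [ 0.09  0.03 -0.02]
can base [array([0.648, 0.341]), array([0.666, 0.394])]
```

About 7.3 N, so this is the solid head and goes in the long tray. The rim-line check puts the tray centre at (0.6165, 0.203).

Emit:
jog_arm([
  [[0.2, -0.04, -0.01, 0, 0, 0, 0], [0.2, -0.085, -0.03, 0, 0, 0, 0], [0.2, -0.13, -0.05, 0, 0, 0, 0], [0.2, -0.18, -0.075, 0, 0, 0, 0], [0.2, -0.23, -0.1, 0, 0, 0, 0], [0.2, -0.28, -0.125, 0, 0, 0, 0], [0.2, -0.33, -0.15, 0, 0, 0, 0], [0.2, -0.375, -0.172, 0, 0, 0, 0], [0.2, -0.405, -0.187, 0, 0, 0, 0], [0.2, -0.4155, -0.192, 0.02, 0, 0, 0], [0.2, -0.4155, -0.192, 0.06, 0, 0, 0], [0.2, -0.4155, -0.192, 0.095, 0, 0, 0], [0.2, -0.4155, -0.192, 0.112, 0, 0, 0], [0.2, -0.4155, -0.192, 0.118, 0, 0, 0], [0.2, -0.4155, -0.192, 0.118, 0, 0, 0]],
])

```text
clock: 27.2
tool_pos: [0.6174, 0.2028, 0.0225]
orientation: [-180.0, 0.0, -79.7]
force: [-0.0, 0.2, -7.4]
opening: 0.0419
gripper_force: 30.0
```

Emit:
jog_arm([
  [[0.2, 0, 0, 0.003, 0, 0, 0], [0.2, 0, 0, 0.0045, 0, 0, 0], [0.2, 0, 0, 0.0055, 0, 0, 0], [0.2, 0, 0, 0.0055, 0, 0, 0]],
])

```text
clock: 27.7
tool_pos: [0.617, 0.2028, 0.0171]
orientation: [-180.0, 0.0, -79.6]
force: [-1.9, -0.8, -3.9]
opening: 0.0416
gripper_force: 30.0
```

Emit:
jog_arm([
  [[0.2, 0, 0, 0.0003, 0, 0, 0], [0.75, 0, 0, 0.0003, 0, 0, 0], [0.75, 0, 0, 0.0003, 0, 0, 0], [0.75, 0, 0, -0.02, 0, 0, 0], [0.75, 0, 0, -0.07, 0, 0, 0], [0.75, 0, 0, -0.13, 0, 0, 0], [0.75, 0, 0, -0.15, 0, 0, 0], [0.75, 0, 0, -0.15, 0, 0, 0]],
])

```text
clock: 28.7
tool_pos: [0.6182, 0.2036, 0.1693]
orientation: [-179.7, 0.1, -79.6]
force: [0.3, 0.3, -0.5]
opening: 0.0654
gripper_force: 0.0
```

```bash
python3 - <<'E'
from h import *
o=ctrl.get_obs();print(o["clock"],o["force"],o["opening"])
s=snap("scene");w=snap("wrist");b=snap("side")
def comps(S,m,lo,n):
    k,l,st,c=cv2.connectedComponentsWithStats(m.astype(np.uint8))
    for j in range(1,k):
        if st[j,4]>lo: print(n,st[j],c[j].round(1))
hs=cv2.cvtColor(s["image"],cv2.COLOR_RGB2HSV)
m=(hs[...,0]>7)&(hs[...,0]<22)&(hs[...,1]>60)&(hs[...,2]>100); m[:195]=0;m[:,:235]=0;m[:,270:]=0; comps(s,m,30,"handle(was 253.6,208.1)")
# heads: mid-grey body pixels in tray interiors (darker than tray)
g=cv2.cvtColor(s["image"],cv2.COLOR_RGB2GRAY)
for n,P in dict(sq=(.4618,.1181),dish=(.4408,.3066),lg=(.617,.2028)).items():
    for zz in(.01,.04,.07):
        u,v=proj(s,(P[0]+.0205,P[1],zz)); print(n,zz,round(u),round(v),g[int(v),int(u)-16:int(u)+17:2].tolist())
# wrist view of long tray
gw=cv2.cvtColor(w["image"],cv2.COLOR_RGB2GRAY); u,v=proj(w,(.617,.2028,.074)); print("w top",u,v)
c=cv2.HoughCircles(cv2.medianBlur(gw,3),cv2.HOUGH_GRADIENT,1,30,param1=80,param2=22,minRadius=20,maxRadius=45); print(None if c is None else c[0,:6].round(0).tolist())
E
```

```text
28.7 [ 0.28147933  0.3032113  -0.49926943] 0.06543889409042139
handle(was 253.6,208.1) [245 203  17  10  87] [253.6 208.1]
sq 0.01 303 198 [255, 255, 255, 255, 254, 226, 127, 119, 116, 122, 148, 254, 255, 255, 255, 255, 255]
sq 0.04 304 190 [255, 255, 255, 255, 120, 129, 132, 135, 136, 134, 131, 245, 255, 255, 255, 239, 176]
sq 0.07 305 182 [197, 213, 207, 220, 155, 123, 139, 128, 133, 129, 144, 166, 255, 254, 155, 252, 63]
dish 0.01 368 192 [143, 158, 252, 255, 254, 232, 144, 130, 125, 133, 214, 255, 255, 255, 255, 255, 255]
dish 0.04 370 184 [255, 255, 159, 157, 170, 169, 169, 168, 156, 135, 139, 254, 255, 255, 252, 168, 170]
dish 0.07 372 176 [184, 178, 161, 178, 154, 135, 182, 179, 179, 178, 179, 178, 179, 179, 178, 178, 175]
lg 0.01 344 239 [93, 255, 255, 255, 255, 226, 127, 117, 107, 108, 121, 231, 255, 255, 242, 254, 64]
lg 0.04 346 231 [246, 252, 255, 115, 125, 128, 131, 135, 136, 137, 135, 173, 255, 241, 254, 64, 64]
lg 0.07 347 222 [255, 255, 254, 115, 105, 131, 141, 132, 133, 132, 139, 160, 239, 254, 65, 65, 64]
w top 249.30457134964027 185.73558310198288
[[140.0, 78.0, 40.0], [460.0, 126.0, 31.0], [416.0, 116.0, 21.0], [250.0, 188.0, 23.0]]
```

All three heads stand in their trays with floor visible on both sides, and the rod is unmoved. Handing in.

```bash
python3 -c "
from plant import ctrl
print(ctrl.close_job())"
```

```text
the job is handed in; nothing more can be done
None
```

The job is handed in at about 29 s of the 72 s allowed: the rod lies in both notches with its handle on the same side, the solid head (about 7.3 N) is in the long tray, the cored one (about 4.4 N) in the square tray and the hollow one (about 2.7 N) in the round dish; the hand-in call gave no verdict.

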